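Refit the trim ring and dial knob of a desk radio and hold the dial in

TASK

The desk radio's dial has been taken apart for cleaning: first lay the loose aluminium trim ring in the round recess on top of the radio, over the shaft, collar side up, so that it lies fully home, and let it go. Then turn the black pointer knob so that the flat in its bore matches the flat on the radio's D-shaped shaft (both flats are on the side of a white line), push the knob fully home on the shaft, and press it down against its spring and keep it pressed for three seconds, which restarts the radio. Finish with the hand still on the knob, holding it pressed down, and leave the other things on the desk where they are.

Things in the scene. Friction and masses are not known exactly. Their poses are not given: they have to be found in the camera images.
- radio: Desk radio, fixed to the table: dark walnut case 120 (its x) x 240 (its y) x 90 mm high with a black top plate, grey grille and display on the front face (-x), grey keys on the left half of its top (they stand 2 mm proud). Origin: centre of its underside, on the table; x away from the front, y along its length to the left.
- recess (a point): Centre of the floor of the round recess in the radio's top, 45 mm from its middle toward its right (-y) end. The recess is 63 mm wide, 5 mm deep: floor 85 mm, plate's top face 90 mm above the table. The steel shaft stands in its middle on a black disc 25 mm across, whose top is 9 mm above the floor; the ring's hole passes over both.
- shaft_top (a point): Centre of the top of the radio's upright steel D-shaft, 36 mm above the recess floor (121 mm above the table) when not pressed. Diameter 12 mm, one deep flat 1.5 mm from the axis, top edge chamfered 1.4 mm. z up; x points from the axis out through the flat, as does the white line on the black disc at its foot. It turns with a little friction (0.03 N m).
- dial_turn (a joint): Angle of the shaft about its upright axis, rad, counter-clockwise from above positive; at 0 the flat faces the radio's +x (its back). The yaw of the flat in the world is the radio's yaw plus this.
- dial_push (a joint): How far the shaft is pressed down, m: 0 up, 0.004 at its hard stop. A spring resists with 3.6 N at the start of the travel and 7.2 N at the stop; let go, it comes back up.
- trim_ring: Loose aluminium ring, 45 g, 16 mm high, 30 mm hole: flat flange 60 mm across, 5 mm thick below; collar 42 mm across, 11 mm high on top (grip the collar from outside). It starts on the table, collar up. Origin: centre of its underside; z up through the collar. Home in the recess, its flange is level with the plate and its origin on the recess floor.
- knob: Loose black knob, 50 g, 37 mm high, on the table: skirt 46 mm across, 5 mm high; hub 30 mm across up to 18 mm; on top a grip bar 40 long, 13 thick, 18 to 37 mm up, to pinch across its 13 mm. Origin: centre of its underside; x along the bar toward the end with the white line; z up. Below, a D-shaped bore 15 mm deep, 13.1 mm wide, its flat 2 mm from the axis on the +x (white line) side.
- knob_bore (a point): Centre of the blind end of the knob's bore, on its axis, 15 mm above its underside. With the knob fully home it lies on the top of the shaft; the skirt then stands 5 mm above the trim ring's collar.
- knob_pointer (a point): Top end of the knob's white line, 20 mm from its axis along its x, 37 mm above its underside.
- eraser: White eraser in a blue sleeve, 21x45x13 mm, loose bystander in front of the radio; origin at the centre of its underside.
- car_blue: Blue toy car, 32x62x29 mm, loose bystander; origin at the centre of its underside.
- pin_tin: Round brown tin, 70 mm across, 27 mm high, loose bystander; origin at the centre of its underside.
There are look-alikes about, which are no part of the job. Several things look just like the trim_ring: the one meant starts farthest to the robot's right.

How it is judged:
By the outcome, as a careful person would: the job done as asked, in the order asked, and still so for the second after the job is handed in, while the arm keeps its last pose, push and grip.
It also fails if it takes over 64 s, if anything falls off the work surface, if the arm or the gripper's body presses on something with over 40 N, if the wrist force passes 120 N, or if a joint passes its speed limit or range.

ROBOT

A 6-joint arm with a two-finger parallel gripper is mounted at the origin on the work surface; the furniture and walls round the work are solid. World frame = base frame: x ahead of the robot, y to its left, z up, the work surface at z = 0. Lengths are in m, angles in degrees, forces in N, time in s.
With the tool pointing down it reaches from about 0.4 to 0.825 m from the base axis. Payload 7 kg.
Tool frame: the origin (TCP) lies midway between the tips of the shut fingers; the grasp point (between the pads) lies 19 mm behind it; z points along the fingers, y is the line along which they close (so a half turn about z gives the same grasp; the last joint's range is limited). The gripper opens to 88 mm and grips with 3 to 60 N. Pads are 19 mm wide; open, the fingers measure 130 mm over their backs; the gripper's body (78 mm by 193 mm) begins 47 mm behind the grasp point.
Start: joints at [83.199, 20.546, 0.682, 0, -70.136, -16.507], TCP at [0.267, 0.62, 0.187] pointing down, gripper open.
Joint ranges: [-176.03, 176.03], [-82.01, 121.73], [-58.28, 71.71], [-173.87, 95.51], [-174.79, -0.11], [-173.66, 173.66]. Speed limits (degrees/s): [136.94, 136.94, 172.46, 180, 180, 180].

INTERFACE

Orientations are given as [roll, pitch, yaw] about the fixed x, y, z axes, in that order (R = Rz(yaw) Ry(pitch) Rx(roll)).
In Python, from plant import ctrl gives the robot as it stands. The module is installed in compiled form; this text tells all that it offers.
- The arm moves only by the tool send_rows, never from a script. Its argument "plan" is a list that holds one entry, the list of rows, each a list of 6 numbers: the shift along the tool's x, y, z in cm, then the turn, a rotation vector about the tool's x, y, z in degrees. A call has 1 to 8 rows; each row is the pose to reach, as a shift and turn from the pose commanded when the call began, along the tool's axes at that moment; what a row does not reach only later rows make up. A row lasts 1/12 s, in which the tool goes at most 41.7 mm and 7.16 degrees, less where a joint would pass 70% of its speed; a pose out of reach is approached as far as the arm can. A call with a gripper value outside its range is refused whole. "fingers" is the opening, from 0 (shut) to 1 (fully open), set as the call begins (left out, the last holds). The fingers move at their own pace and stop on an object; the grip force is fixed at half the most. Time passes only in rows, so rows that repeat a pose let the fingers close. It gives the time, the measured TCP pose, the force, the opening and the grip force at its end, in the units of the state.
- ctrl.get_obs(): the state, without advancing time (a new reading comes with each control period).
- ctrl.snapshot(name): name is "side" or "top" or "wrist"; returns a dict with "img" (400x640x3 uint8, red, green, blue), "K" (3x3 intrinsics, pixels), "pose" (4x4, takes a point from camera to world coordinates). Camera axes: x right, y down, z forward; pixel columns grow to the right and rows downward; lengths in m; the calibration is good to about 2 mm. A picture is of the moment at which its call begins. There is no depth.
- ctrl.close_job(): hands the job in; it is judged then, once.
The state is a dict: "clock": time; "joint_pos": joint angles; "qvel": joint speeds; "tau": joint torques, N m; "tool_pos": TCP position; "orientation": TCP orientation; "force": force on the tool from outside, world axes, zero at the start; "moment": the same for the moment, N m; "opening": finger opening in m; "gripper_force": force on a finger pad.
Only numpy, scipy, OpenCV 4.12 (cv2) and the standard library are available. Lean on these libraries where they do the work, as an engineer would, in place of code of your own. Each camera call takes 0.05 s, during which the arm holds its last target. There are 200 camera calls.

## Working session

There is one attempt and no reset: what is moved stays moved. The work goes in short steps, Python scripts to look and compute and a tool call to move; the robot and the scene stay as the last step left them, time stands still between calls to the robot, and variables do not carry over. Pictures are saved under pics/ and viewed, at most 10 in all, crops included, and the job is handed in when it is done.

Besides the shell and the picture viewer there is one more tool, called after ">>>" as name(argument=value, ...) on one line, values as JSON. send_rows: Moves the arm, as the interface text tells. Its arguments: {"type":"object","properties":{"plan":{"type":"array","items":{"type":"array","items":{"type":"array","items":{"type":"number"}}}},"fingers":{"type":"number"}},"required":["plan"]}

```bash
mkdir -p pics
cat > h.py <<'E'
import numpy as np, cv2
from plant import ctrl
from scipy.spatial.transform import Rotation as R
def snap(n,f=None):
    s=ctrl.snapshot(n)
    if f: cv2.imwrite('pics/'+f,s['img'][:,:,::-1])
    return s
def ray(s,u,v):
    d=s['pose'][:3,:3]@np.linalg.solve(s['K'],[u,v,1.]); return s['pose'][:3,3],d
def plane(s,u,v,z):
    o,d=ray(s,u,v); return o+d*(z-o[2])/d[2]
def proj(s,p):
    T=np.linalg.inv(s['pose']); c=T[:3,:3]@np.array(p)+T[:3,3]; q=s['K']@c; return q[:2]/q[2]
def tri(l):
    A=np.zeros((3,3));b=np.zeros(3)
    for s,u,v in l:
        o,d=ray(s,u,v); d=d/np.linalg.norm(d); P=np.eye(3)-np.outer(d,d); A+=P;b+=P@o
    x=np.linalg.solve(A,b)
    return x,[np.linalg.norm((np.eye(3)-np.outer(d/np.linalg.norm(d),d/np.linalg.norm(d)))@(x-o)) for o,d in [ray(*t) for t in l]]
E
python3 - <<'E'
from h import *
np.set_printoptions(precision=4,suppress=True)
t=snap('top','top.png');s=snap('side','side.png');w=snap('wrist','w0.png')
for k in (t,s,w): print(k['K'][0,0],k['K'][:2,2],k['pose'])
import pickle;pickle.dump((t,s,w),open('s0.pkl','wb'))
print(ctrl.get_obs())
E
```

```text
517.0909574618078 [320.4307 200.3296] [[ 0.0104 -0.9969  0.0784  0.2373]
 [-0.9998 -0.0092  0.015  -0.0073]
 [-0.0142 -0.0785 -0.9968  1.5939]
 [ 0.      0.      0.      1.    ]]
424.11290451362316 [326.7562 201.3311] [[ 0.813  -0.2732  0.5143 -0.2237]
 [-0.5823 -0.3838  0.7166 -0.8205]
 [ 0.0016 -0.8821 -0.4711  0.6501]
 [ 0.      0.      0.      1.    ]]
324.92045970251854 [323.5711 193.635 ] [[-0.3963 -0.8773 -0.2706  0.3406]
 [-0.9181  0.3792  0.1151  0.5886]
 [ 0.0017  0.2941 -0.9558  0.3837]
 [ 0.      0.      0.      1.    ]]
{'clock': 0.15, 'joint_pos': array([ 83.1978,  20.5809,   0.6476,  -0.0156, -70.1365, -16.5055]), 'qvel': array([-0.0033, -0.1572,  0.1523,  0.1198,  0.0004, -0.0293]), 'tau': array([ -0.0008, -58.3275,  29.329 ,   7.0012,   0.0088,  -0.0001]), 'tool_pos': array([0.2669, 0.6195, 0.186 ]), 'orientation': array([179.9288,  -0.0058, -23.313 ]), 'force': array([0.4451, 0.0872, 0.0454]), 'moment': array([ 0.0372, -0.0388,  0.0015]), 'gripper_force': 0.0, 'opening': 0.08768389651255479}
```

View pics/top.png

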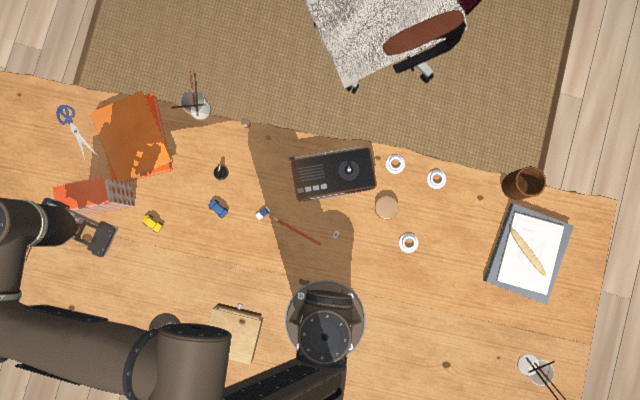

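View pics/side.png

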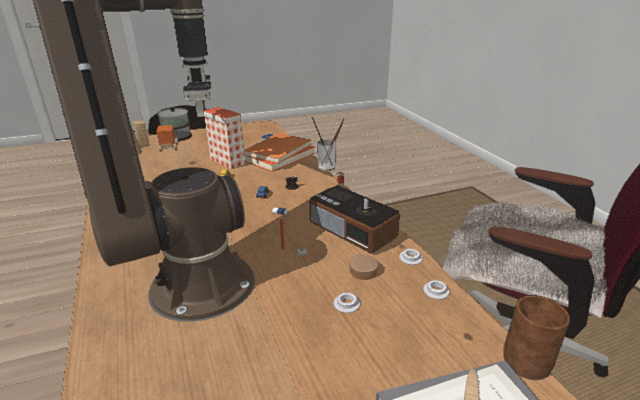

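The top view shows three rings that look alike, at pixels (395,163), (437,179) and (408,243). The robot's right is image right, so the ring meant is the one at (437,179), seen in the side view at (436,289). The knob is at top (221,172), side (291,183). The radio is at top (334,173), with its shaft at about (349,169).

Run:
```python
from h import *
import pickle
np.set_printoptions(precision=4,suppress=True)
t,s,w=pickle.load(open('s0.pkl','rb'))
for n,u,v,z in [('r1',395,163,.01),('r2',437,179,.01),('r3',408,243,.01),('knob',221,172,.02),('shaft',349,169,.12),('tin',386,207,.027),('eraser',262,213,.01),('car',218,208,.02)]:
    p=plane(t,u,v,z); print(n,p,np.hypot(p[0],p[1]),'side',proj(s,p))
a=cv2.resize(t['img'][130:260,280:460],None,fx=3.2,fy=3.2,interpolation=2)
b=cv2.resize(t['img'][150:195,195:247],None,fx=4,fy=4,interpolation=2)
c=cv2.resize(s['img'][170:320,270:460],None,fx=3,fy=3,interpolation=2)
o=np.zeros((600,800,3),np.uint8)
o[:416,:576]=a; o[:180,580:788]=b; o[420:600,0:0]=0
cr=cv2.resize(s['img'][180:250,300:410],None,fx=2,fy=2,interpolation=2); o[420:560,:220]=cr
cr=cv2.resize(s['img'][240:310,320:460],None,fx=2.5,fy=2.5,interpolation=2); o[420:595,225:575]=cr
cr=cv2.resize(s['img'][170:200,272:312],None,fx=5,fy=5,interpolation=2); o[200:350,580:780]=cr
cv2.imwrite('pics/crop.png',o[:,:,::-1])
```

```text
r1 [ 0.4794 -0.2122  0.01  ] 0.5242667619482531 side [410.2286 255.0067]
r2 [ 0.4308 -0.341   0.01  ] 0.5494519377213758 side [435.5372 288.493 ]
r3 [ 0.2339 -0.2515  0.01  ] 0.3434598226874892 side [344.5407 300.6604]
knob [0.4456 0.3231 0.02  ] 0.5503855724376908 side [291.0664 182.1821]
shaft [ 0.4441 -0.0662  0.12  ] 0.4490218469006078 side [365.1978 199.7038]
tin [ 0.342  -0.1827  0.027 ] 0.3877351375557174 side [362.3617 262.5271]
eraser [0.3211 0.1957 0.01  ] 0.37601215143099403 side [278.2231 209.6814]
car [0.3346 0.3295 0.02  ] 0.46957414368038275 side [261.4419 189.8638]
```

View pics/crop.png

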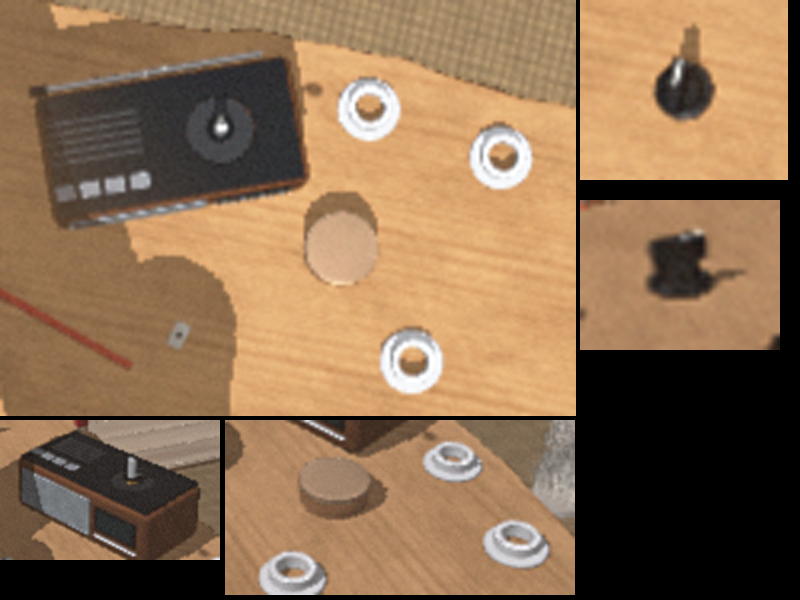

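The crop confirms the choice: the rightmost ring is collar up at top (437,179), about (0.431, -0.341) m. The other two are r1 (395,163) and r3 (408,243). Next I fly over the knob, keeping clear of the box next to the hand.

>>> send_rows(plan=[[[3,7,-3,0,0,0],[5.5,12.5,-5,0,0,0],[8,18,-6,0,0,0],[8,18,-6,0,0,0],[14,17.5,-6,0,0,0],[20,16.5,-6,0,0,0],[25,15,-6,0,0,0],[25,15,-6,0,0,0]]], fingers=1)

```text
clock: 0.82
tool_pos: [0.4164, 0.3887, 0.2473]
orientation: [-179.9, -0.0, -23.2]
force: [0.2, 1.2, 0.9]
opening: 0.0877
gripper_force: 0.0
```

Run:
```python
from h import *
import pickle
np.set_printoptions(precision=4,suppress=True)
w=snap('wrist','w1.png');pickle.dump(w,open('w1.pkl','wb'))
o=ctrl.get_obs();print(o['clock'],o['tool_pos'],o['orientation'],o['joint_pos'])
print(w['pose'],proj(w,[.4456,.3231,.02]))
```

```text
0.8667 [0.4221 0.3867 0.2464] [179.9992  -0.1236 -23.4191] [ 62.1649   8.9536  -7.2263   0.1284 -73.8114   4.3802]
[[-0.3951 -0.8782 -0.2695  0.4898]
 [-0.9186  0.3771  0.118   0.3574]
 [-0.002   0.2942 -0.9557  0.4451]
 [ 0.      0.      0.      1.    ]] [362.6275 115.8501]
```

View pics/w1.png

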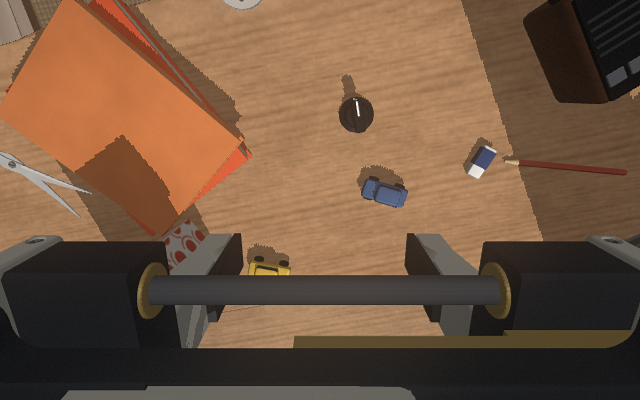

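The wrist view shows the knob at (356,115). Its white line runs from about (355,99) to (358,118), toward image up. The blue car and the eraser stand clear of it. I go on past the knob for a second view, then to the radio.

>>> send_rows(plan=[[[1.5,3.5,-0.3,0,0,0],[3,7,-0.3,0,0,0],[4.5,10.5,-0.3,0,0,0],[5.8,13.5,-0.3,0,0,0],[5.8,13.5,-0.3,0,0,0]]])

```text
clock: 1.28
tool_pos: [0.4142, 0.2383, 0.2495]
orientation: [180.0, 0.0, -23.4]
force: [-0.1, -0.8, -0.2]
opening: 0.0877
gripper_force: 0.0
```

```bash
cat > grab.py <<'E'
from h import *
import pickle,sys
n=sys.argv[1]
w=snap('wrist',n+'.png');pickle.dump(w,open(n+'.pkl','wb'))
o=ctrl.get_obs();print(o['clock'],o['tool_pos'].round(4),o['orientation'].round(2))
E
python3 grab.py w2
```

```text
1.3333 [0.4149 0.2405 0.2496] [-1.7994e+02 -1.0000e-02 -2.3460e+01]
```

>>> send_rows(plan=[[[1.6,3.7,0,0,0,0],[3.2,7.4,0,0,0,0],[4.8,11,0,0,0,0],[5.9,13.7,0,0,0,0],[5.9,13.7,0,0,0,0]]])

```text
clock: 1.75
tool_pos: [0.4144, 0.0906, 0.2492]
orientation: [180.0, -0.0, -23.4]
force: [-0.5, 0.6, -1.2]
opening: 0.0876
gripper_force: 0.0
```

```bash
python3 grab.py w3
```

```text
1.8 [0.415  0.0922 0.2493] [-1.7997e+02 -2.0000e-02 -2.3460e+01]
```

>>> send_rows(plan=[[[1.6,3.7,0,0,0,0],[3.2,7.4,0,0,0,0],[4.3,10,0,0,0,0],[4.3,10,0,0,0,0]]])

```text
clock: 2.13
tool_pos: [0.4149, -0.0174, 0.249]
orientation: [180.0, 0.0, -23.4]
force: [-0.6, 0.5, 0.6]
opening: 0.0878
gripper_force: 0.0
```

```bash
python3 grab.py w4
python3 - <<'E'
from h import *
import pickle
o=np.zeros((600,800,3),np.uint8)
L=lambda n:pickle.load(open(n+'.pkl','rb'))
def c(n,p,h,f):
    s=L(n);u,v=proj(s,p);u0,v0=int(max(0,min(640-2*h,u-h))),int(max(0,min(400-2*h,v-h)));print(n,u,v,u0,v0)
    return cv2.resize(s['img'][v0:v0+2*h,u0:u0+2*h],None,fx=f,fy=f,interpolation=cv2.INTER_CUBIC)
K=[.4456,.3231,.02];S=[.4441,-.0662,.1]
o[:300,:300]=c('w1',K,25,6);o[:300,300:600]=c('w2',K,25,6)
o[300:600,:300]=c('w3',S,50,3);o[300:600,300:600]=c('w4',S,50,3)
cv2.imwrite('pics/c2.png',o[:,:,::-1])
E
```

```text
2.1833 [ 0.4152 -0.016   0.2489] [ 1.7999e+02  1.0000e-02 -2.3460e+01]
w1 362.62752583112973 115.85014502743698 337 90
w2 256.3118435212536 160.19641818615838 231 135
w3 454.5100063989975 83.49304177080779 404 33
w4 355.53602775471313 127.1230613012228 305 77
```

View pics/c2.png

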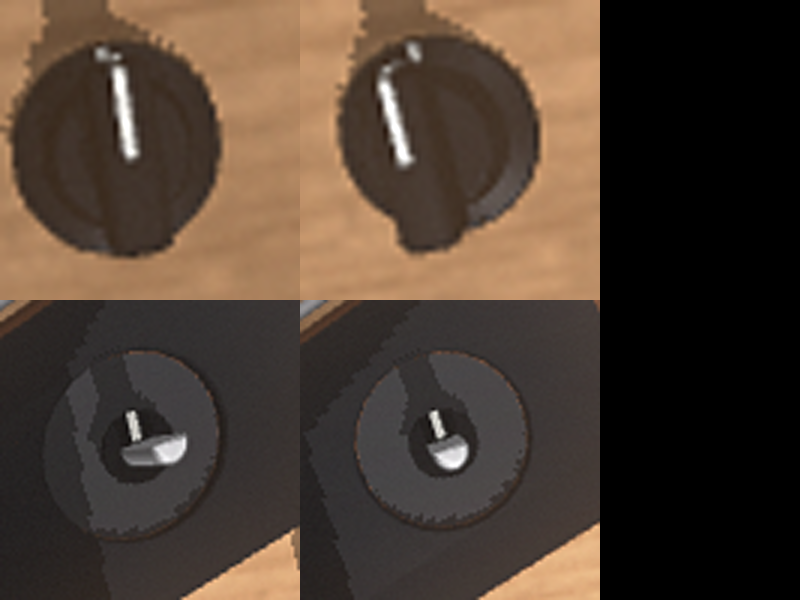

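The knob crops (w1 and w2, scale 6) show the white line clearly. In w1 it runs from (118,68) to (131,158), in w2 from (83,80) to (105,163). The radio crops (scale 3) show the recess circle centred near (132,145) in w3 and (142,139) in w4. The disc's white line is at (130,111)–(137,142) in w3 and (131,111)–(140,140) in w4. Next I triangulate these points.

Run:
```python
from h import *
import pickle
np.set_printoptions(precision=4,suppress=True)
L=lambda n:pickle.load(open(n+'.pkl','rb'))
W={n:L(n) for n in('w1','w2','w3','w4')}
O={'w1':(337,90,6),'w2':(231,135,6),'w3':(404,33,3),'w4':(305,77,3)}
def P(n,x,y): a=O[n];return (W[n],a[0]+(x+.5)/a[2]-.5,a[1]+(y+.5)/a[2]-.5)
def T(name,*l):
    x,e=tri([P(*q) for q in l]);print(name,x,np.array(e)); return x
a=T('kn outer',('w1',118,68),('w2',83,80)); b=T('kn inner',('w1',131,158),('w2',105,163))
z=.037; 
for n,p,q in(('w1',(118,68),(131,158)),('w2',(83,80),(105,163))):
    A=plane(*P(n,*p),z);B=plane(*P(n,*q),z);d=A-B;print(n,A,B,np.linalg.norm(d),np.degrees(np.arctan2(d[1],d[0])))
# skirt: dark mask on each view, outline circle (bottom/skirt)
for n in('w1','w2'):
    x0,y0,_=O[n];g=W[n]['img'][y0:y0+50,x0:x0+50].max(2)
    m=(g<95).astype(np.uint8);c=max(cv2.findContours(m,0,1)[0],key=cv2.contourArea);print(n,'blob',cv2.minEnclosingCircle(c),cv2.fitEllipse(c))
T('recess',('w3',132,145),('w4',142,138.5))
T('line out',('w3',130,111),('w4',131,111));T('line in',('w3',137,142),('w4',140,140))
for n,p,q in(('w3',(130,111),(137,141)),('w4',(131,111),(140,140))):
    A=plane(*P(n,*p),.094);B=plane(*P(n,*q),.094);d=A-B;print(n,A,B,np.degrees(np.arctan2(d[1],d[0])))
for n in('w3','w4'):
    x0,y0,_=O[n];g=W[n]['img'][y0:y0+100,x0:x0+100].min(2).astype(int)
    # white shaft top
    m=(g>150).astype(np.uint8);
    for c in cv2.findContours(m,0,1)[0]:
        if cv2.contourArea(c)>5: print(n,cv2.boundingRect(c),cv2.contourArea(c),cv2.minEnclosingCircle(c))
    # recess circle on gray image
    # points of recess edge on plate top: polar edge
    k={'w3':(132,145),'w4':(142,138.5)}[n]
    gg=W[n]['img'].mean(2); pts=[]
    for r in(.0295,.0305,.0315,.0325): pass
    C=plane(*P(n,*k),.09); print(n,'recess z.09',C)
```

```text
kn outer [0.4671 0.3252 0.0369] [0.0003 0.0003]
kn inner [0.4495 0.3292 0.0366] [0.0002 0.0002]
w1 [0.4668 0.3252 0.037 ] [0.4493 0.3292 0.037 ] 0.017937725269653478 -13.084534560046718
w2 [0.4674 0.3251 0.037 ] [0.4497 0.3291 0.037 ] 0.01811872994341782 -12.582704157809994
w1 blob ((19.41716957092285, 24.090360641479492), 18.145885467529297) ((18.88182258605957, 24.152267456054688), (33.713443756103516, 35.300506591796875), 5.526753902435303)
w2 blob ((21.659835815429688, 23.381147384643555), 17.995052337646484) ((22.675094604492188, 22.45093536376953), (31.814815521240234, 34.1027946472168), 172.50668334960938)
recess [ 0.448 -0.065  0.087] [0.0003 0.0003]
line out [ 0.4594 -0.0646  0.0956] [0.0001 0.0001]
line in [ 0.449  -0.0638  0.096 ] [0. 0.]
w3 [ 0.4592 -0.0652  0.094 ] [ 0.449  -0.0646  0.094 ] -3.616568593596746
w4 [ 0.4594 -0.0647  0.094 ] [ 0.4488 -0.0639  0.094 ] -4.590058638729232
w3 (51, 46, 11, 8) 48.0 ((56.40909194946289, 48.8636360168457), 5.4109086990356445)
w3 (42, 37, 5, 10) 13.0 ((44.0, 41.5), 4.500100135803223)
w3 recess z.09 [ 0.448 -0.064  0.09 ]
w4 (45, 48, 11, 8) 44.5 ((50.1875, 50.9375), 5.187976837158203)
w4 (43, 37, 5, 9) 12.5 ((45.0, 41.0), 4.123205661773682)
w4 recess z.09 [ 0.4486 -0.0649  0.09  ]
```

>>> send_rows(plan=[[[1.6,3.7,0,0,0,0],[3.2,7.4,0,0,0,0],[4.8,11,0,0,0,0],[6.4,14.8,0,0,0,0],[8.1,18.7,0,0,0,0],[8.1,18.7,0,0,0,0]]])

```text
clock: 2.68
tool_pos: [0.4157, -0.2232, 0.2483]
orientation: [179.9, 0.1, -23.5]
force: [0.8, 1.2, 0.3]
opening: 0.0873
gripper_force: 0.0
```

```bash
python3 grab.py w5
```

```text
2.7333 [ 0.4157 -0.2211  0.2482] [ 1.7995e+02  1.0000e-01 -2.3580e+01]
```

>>> send_rows(plan=[[[1,3.7,0,0,0,0],[2,7.4,0,0,0,0],[2.6,9.8,0,0,0,0],[2.6,9.8,0,0,0,0]]])

```text
clock: 3.07
tool_pos: [0.4013, -0.3206, 0.2482]
orientation: [180.0, 0.1, -23.3]
force: [0.5, 0.7, 0.4]
opening: 0.0873
gripper_force: 0.0
```

```bash
python3 grab.py w6
python3 - <<'E'
from h import *
import pickle
np.set_printoptions(precision=4,suppress=True)
L=lambda n:pickle.load(open(n+'.pkl','rb'))
print('shaft top',tri([(L('w3'),460.4,81.9),(L('w4'),355.2,127.9)]))
o=np.zeros((600,800,3),np.uint8)
for i,n in enumerate(('w5','w6')):
    s=L(n);u,v=proj(s,[.4308,-.341,.01]);h=40;u0,v0=int(min(560,max(0,u-h))),int(min(320,max(0,v-h)))
    cr=s['img'][v0:v0+80,u0:u0+80];g=cr.min(2)
    m=(g>105).astype(np.uint8)
    cs,hi=cv2.findContours(m,cv2.RETR_CCOMP,1)
    for c,k in zip(cs,hi[0]):
        if cv2.contourArea(c)>40:
            e=cv2.fitEllipse(c);print(n,'hole' if k[3]>=0 else 'outer',np.array(e[0])+[u0,v0],e[1:],)
            for z in (.005,.016,0.):print('   z',z,plane(s,e[0][0]+u0,e[0][1]+v0,z))
    o[:400,i*400:i*400+400]=cv2.resize(cr,None,fx=5,fy=5,interpolation=2)
    print(u0,v0)
    o[400:600,i*400:i*400+200]=cv2.resize(m*255,(200,200))[:,:,None]
cv2.imwrite('pics/c3.png',o[:,:,::-1])
E
```

```text
3.1167 [ 0.4014 -0.3192  0.2483] [ 1.800e+02  8.000e-02 -2.337e+01]
shaft top (array([ 0.4459, -0.0646,  0.1198]), [np.float64(0.0001553788966955668), np.float64(0.00015537889669557607)])
w5 outer [405.6829 117.8358] ((65.80411529541016, 83.47647857666016), 78.82749938964844)
   z 0.005 [ 0.417  -0.3424  0.005 ]
   z 0.016 [ 0.4188 -0.3402  0.016 ]
   z 0.0 [ 0.4162 -0.3434  0.    ]
w5 hole [393.1534 140.7756] ((11.47822093963623, 29.428115844726562), 84.32585906982422)
   z 0.005 [ 0.3951 -0.3168  0.005 ]
   z 0.016 [ 0.3975 -0.3153  0.016 ]
   z 0.0 [ 0.3941 -0.3175  0.    ]
w5 hole [405.9268 131.5446] ((9.45470142364502, 22.547256469726562), 83.84127807617188)
   z 0.005 [ 0.3999 -0.3368  0.005 ]
   z 0.016 [ 0.4021 -0.3347  0.016 ]
   z 0.0 [ 0.3989 -0.3377  0.    ]
w5 hole [423.6296 125.239 ] ((8.736525535583496, 15.424830436706543), 88.5931396484375)
   z 0.005 [ 0.3983 -0.3612  0.005 ]
   z 0.016 [ 0.4006 -0.3585  0.016 ]
   z 0.0 [ 0.3973 -0.3624  0.    ]
w5 hole [428.8343 112.581 ] ((5.328248977661133, 14.895423889160156), 78.25424194335938)
   z 0.005 [ 0.4112 -0.3727  0.00
[... 576 characters left out ...]
66  -0.3448  0.005 ]
   z 0.016 [ 0.4665 -0.3425  0.016 ]
   z 0.0 [ 0.4657 -0.3458  0.    ]
362 68
w6 outer [326.5978 126.1904] ((43.691497802734375, 45.0924186706543), 5.063611030578613)
   z 0.005 [ 0.4348 -0.339   0.005 ]
   z 0.016 [ 0.4358 -0.3394  0.016 ]
   z 0.0 [ 0.4343 -0.3389  0.    ]
w6 hole [326.66  127.253] ((22.782508850097656, 23.075958251953125), 61.27396774291992)
   z 0.005 [ 0.4334 -0.3386  0.005 ]
   z 0.016 [ 0.4345 -0.3389  0.016 ]
   z 0.0 [ 0.433  -0.3384  0.    ]
w6 outer [315.0644  95.366 ] ((17.648767471313477, 65.14041137695312), 80.82462310791016)
   z 0.005 [ 0.4769 -0.3408  0.005 ]
   z 0.016 [ 0.4769 -0.3411  0.016 ]
   z 0.0 [ 0.4769 -0.3407  0.    ]
289 88
```

View pics/c3.png

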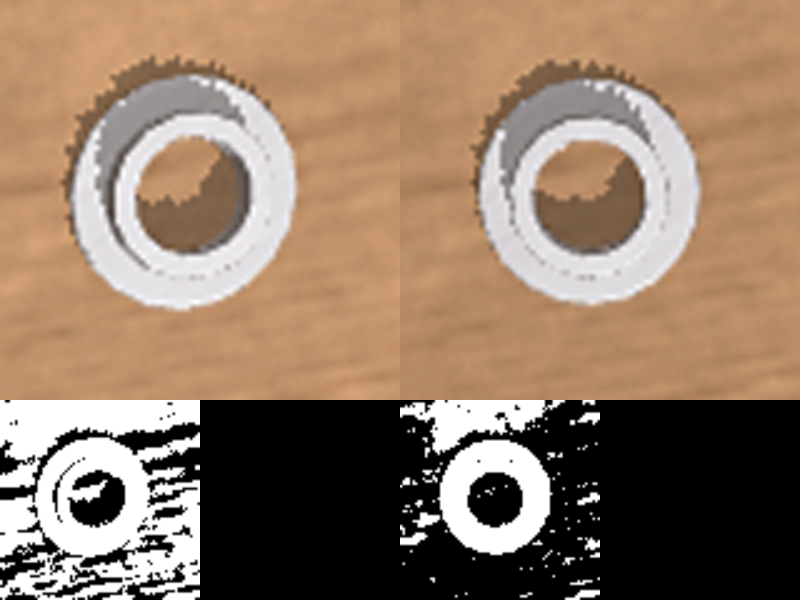

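Both crops (scale 5, offsets (362,68) and (289,88)) show the ring lying collar up. In w5 the flange centre is about (183,191) and the collar hole about (192,194). In w6 the flange is about (189.5,191.5) and the hole about (190,195).

Run:
```python
from h import *
import pickle
np.set_printoptions(precision=4,suppress=True)
L=lambda n:pickle.load(open(n+'.pkl','rb'))
A,B=L('w5'),L('w6')
f=lambda o,x,y:(o[0]+(x+.5)/5-.5,o[1]+(y+.5)/5-.5)
a,b=(362,68),(289,88)
for n,p,q,z in(('flange',(183.5,191.5),(189.5,191.5),.005),('hole top',(191.5,194.5),(190,195),.016)):
    print(n,tri([(A,*f(a,*p)),(B,*f(b,*q))]),plane(A,*f(a,*p),z),plane(B,*f(b,*q),z))
for s,o in((A,a),(B,b)):
    u,v=o;m=cv2.inRange(cv2.cvtColor(s['img'],cv2.COLOR_RGB2HSV)[v:v+80,u:u+80],(0,0,100),(179,40,255))
    c=max(cv2.findContours(m,0,1)[0],key=cv2.contourArea);e=cv2.fitEllipse(cv2.convexHull(c));print(e, plane(s,e[0][0]+u,e[0][1]+v,.005))
```

```text
flange (array([ 0.435 , -0.339 ,  0.0029]), [np.float64(6.48560687408327e-05), np.float64(6.485606874085817e-05)]) [ 0.4354 -0.3386  0.005 ] [ 0.4352 -0.3391  0.005 ]
hole top (array([ 0.4348, -0.339 ,  0.0117]), [np.float64(0.0001208498605188876), np.float64(0.0001208498605189781)]) [ 0.4352 -0.3381  0.016 ] [ 0.4353 -0.3392  0.016 ]
((36.15221405029297, 37.92527770996094), (43.78120422363281, 47.21294021606445), 29.27886199951172) [ 0.4354 -0.3384  0.005 ]
((37.36222457885742, 37.761966705322266), (43.56449508666992, 44.85561752319336), 175.305419921875) [ 0.4354 -0.339   0.005 ]
```

>>> send_rows(plan=[[[2,0.2,2,0,0,0],[3.9,0.45,5,0,0,0],[3.9,0.45,9,0,0,0],[3.9,0.45,13,0,0,0],[3.9,0.45,17,0,0,0],[3.9,0.45,20,0,0,0],[3.9,0.45,21.5,0,0,0],[3.9,0.45,21.5,0,0,0]]])

```text
clock: 3.78
tool_pos: [0.4331, -0.3355, 0.0302]
orientation: [-180.0, 0.4, -23.2]
force: [-0.4, 0.3, -0.0]
opening: 0.0878
gripper_force: 0.0
```

```bash
python3 grab.py w7
python3 - <<'E'
from h import *
import pickle,json
s=pickle.load(open('w7.pkl','rb'))
for p in([.4353,-.3388,.016],[.4353,-.3388,.005]): print(proj(s,p))
s=snap('top','t7.png')
E
```

```text
3.8333 [ 0.4345 -0.3365  0.0326] [179.99   0.22 -23.18]
[327.57552128 209.09668126]
[327.39684895 203.84408685]
```

View pics/w7.png

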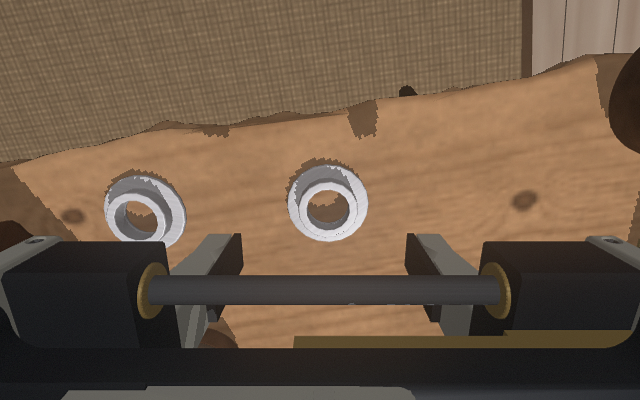

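The ring shows at (328,204), where it was predicted, centred between the fingers. Next I go down.

>>> send_rows(plan=[[[0.1,0.15,0.8,0,0,0],[0.1,0.15,1.6,0,0,0],[0.1,0.15,2.2,0,0,0],[0.1,0.15,2.3,0,0,0],[0.1,0.15,2.3,0,0,0],[0.1,0.15,2.3,0,0,0]]])

```text
clock: 4.38
tool_pos: [0.4349, -0.3407, 0.0112]
orientation: [180.0, -0.0, -23.3]
force: [-0.2, 0.5, 0.5]
opening: 0.0879
gripper_force: 0.0
```

>>> send_rows(plan=[[[-0.03,-0.17,0.2,0,0,0],[-0.03,-0.17,0.4,0,0,0],[-0.03,-0.17,0.4,0,0,0],[-0.03,-0.17,0.4,0,0,0]]])

```text
clock: 4.72
tool_pos: [0.4352, -0.3388, 0.007]
orientation: [180.0, 0.0, -23.3]
force: [-0.2, 0.7, -0.2]
opening: 0.0876
gripper_force: 0.0
```

>>> send_rows(plan=[[[0,0,0,0,0,0],[0,0,0,0,0,0],[0,0,0,0,0,0],[0,0,0,0,0,0],[0,0,0,0,0,0],[0,0,0,0,0,0],[0,0,0,0,0,0],[0,0,0,0,0,0]]], fingers=0)

```text
clock: 5.38
tool_pos: [0.4353, -0.3389, 0.0071]
orientation: [180.0, -0.0, -23.3]
force: [-0.0, 0.8, 0.1]
opening: 0.0396
gripper_force: 0.0
```

>>> send_rows(plan=[[[0,0,0,0,0,0],[0,0,0,0,0,0],[0,0,0,0,0,0]]], fingers=0)

```text
clock: 5.63
tool_pos: [0.4352, -0.3389, 0.0071]
orientation: [180.0, 0.0, -23.3]
force: [-0.4, -0.1, -1.1]
opening: 0.0202
gripper_force: 0.0
```

```bash
python3 grab.py w8
```

```text
5.6833 [ 0.4353 -0.3388  0.0071] [-180.      0.    -23.31]
```

View pics/w8.png

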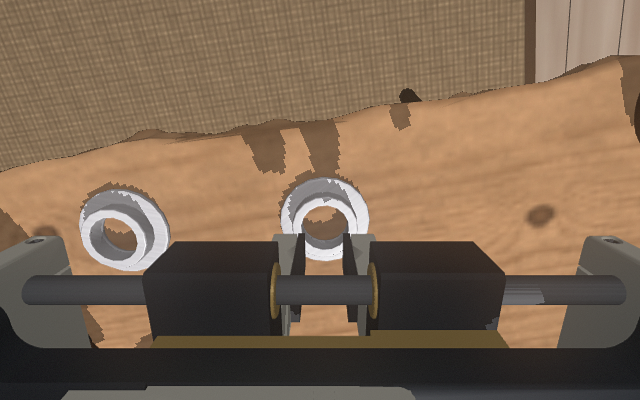

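Run:
```python
from h import *
import pickle
np.set_printoptions(precision=4,suppress=True)
s=pickle.load(open('w8.pkl','rb'));o=ctrl.get_obs();p=o['tool_pos'];Rm=R.from_euler('xyz',o['orientation'],degrees=True).as_matrix()
print('tcp px',proj(s,p),'grasp',proj(s,p-Rm[:,2]*.019),'tip y+-10mm',proj(s,p+Rm[:,1]*.01),proj(s,p-Rm[:,1]*.01))
T=np.linalg.inv(s['pose']);print('cam in tool',Rm.T@(s['pose'][:3,3]-p),Rm.T@s['pose'][:3,:3])
print('flange ctr now',plane(s,325,217,.005),plane(s,325,217,.005)-p, 'collar front top', plane(s,324,196,.016))
m=cv2.inRange(cv2.cvtColor(s['img'],cv2.COLOR_RGB2HSV)[165:233,275:380],(0,0,100),(179,40,255))
ys,xs=np.nonzero(m);print('flange x',xs.min()+275,xs.max()+275,'ymin',ys.min()+165)
t=snap('top','t8.png');u,v=437,179
m=cv2.inRange(cv2.cvtColor(t['img'],cv2.COLOR_RGB2HSV)[150:210,410:470],(0,0,140),(179,60,255));
for c in cv2.findContours(m,0,1)[0]:
    if cv2.contourArea(c)>20: print(cv2.boundingRect(c),cv2.contourArea(c))
print(proj(t,p), proj(t,[.4353,-.3388,.005]))
q=np.zeros((600,800,3),np.uint8);q[:400,:400]=cv2.resize(t['img'][140:220,400:480],None,fx=5,fy=5,interpolation=2);q[:400,400:]=cv2.resize(s['img'][165:265,270:370],None,fx=4,fy=4,interpolation=2);cv2.imwrite('pics/c8.png',q[:400,:,::-1])
```

```text
tcp px [324.4476 221.3635] grasp [324.536  233.2957] tip y+-10mm [339.7327 221.3532] [309.1625 221.3738]
cam in tool [ 0.0799 -0.0006 -0.1978] [[-0.0006 -0.9557 -0.2942]
 [ 1.     -0.0007  0.    ]
 [-0.0002 -0.2942  0.9557]]
flange ctr now [ 0.4372 -0.3401  0.005 ] [ 0.0019 -0.0012 -0.0021] collar front top [ 0.454  -0.3466  0.016 ]
flange x 280 369 ymin 177
(17, 30, 19, 9) 77.0
(40, 20, 20, 12) 36.0
(18, 14, 13, 15) 91.0
(14, 0, 35, 12) 163.5
(0, 0, 9, 10) 34.5
[436.0886 177.6826] [435.9367 177.7515]
```

View pics/c8.png

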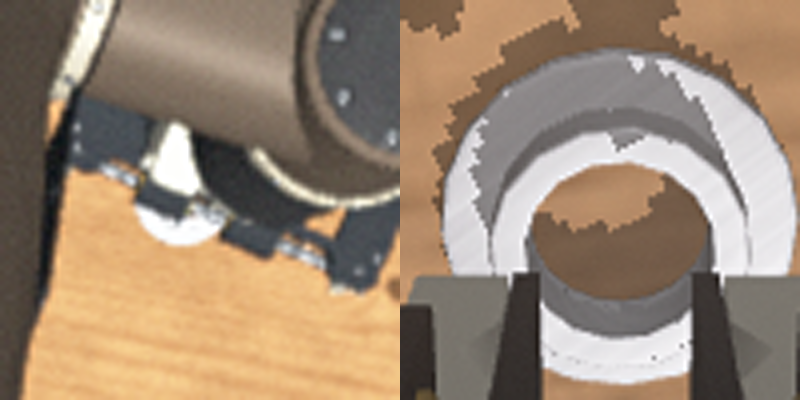

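The fingers passed the collar without touching it, and the ring has hardly moved. In the wrist picture the visible fingertips end at about row 234, while the TCP projects to row 221, so the tips look higher than the TCP. I check the tip height in the side view by sampling colours along the finger lines.

Run:
```python
from h import *
s=snap('side','s8.png');o=ctrl.get_obs();p=o['tool_pos'];Rm=R.from_euler('xyz',o['orientation'],degrees=True).as_matrix();op=o['opening'];print(op)
for sg in(1,-1):
  for off in (.004,.012):
    print(sg,off,[(int(h*1000),tuple(int(x) for x in s['img'][int(round(v)),int(round(u))])) for h in np.arange(-.005,.075,.008) for u,v in [proj(s,p+sg*Rm[:,1]*(op/2+off)-Rm[:,2]*h)]])
```

```text
0.007677497223557387
1 0.004 [(-5, (177, 174, 179)), (3, (188, 156, 131)), (11, (162, 142, 127)), (19, (189, 186, 188)), (27, (224, 218, 217)), (35, (167, 165, 154)), (43, (157, 153, 144)), (51, (160, 157, 146)), (59, (162, 157, 146)), (67, (118, 115, 107))]
1 0.012 [(-5, (166, 163, 165)), (3, (169, 167, 169)), (11, (197, 166, 142)), (19, (194, 193, 196)), (27, (208, 207, 212)), (35, (217, 191, 174)), (43, (161, 158, 147)), (51, (149, 144, 135)), (59, (140, 137, 130)), (67, (139, 136, 128))]
-1 0.004 [(-5, (182, 150, 127)), (3, (171, 169, 172)), (11, (155, 153, 155)), (19, (205, 187, 177)), (27, (170, 136, 110)), (35, (150, 126, 108)), (43, (128, 122, 116)), (51, (55, 52, 48)), (59, (181, 174, 165)), (67, (83, 76, 75))]
-1 0.012 [(-5, (119, 113, 108)), (3, (138, 138, 140)), (11, (224, 212, 207)), (19, (177, 134, 96)), (27, (186, 142, 103)), (35, (63, 50, 45)), (43, (50, 44, 37)), (51, (49, 40, 39)), (59, (42, 37, 36)), (67, (59, 50, 51))]
```

In both views the visible tips end about 38 mm above the reported TCP. Wrist geometry gives 38 mm, and the side view shows wood up to h≈30 mm. So I treat the tip as TCP z + 38 mm. I reopen and go down in guarded steps, watching the force.

>>> send_rows(plan=[[[0,0,0,0,0,0],[0,0,0,0,0,0],[0,0,0,0,0,0],[0,0,0,0,0,0],[0,0,0,0,0,0],[0,0,0,0,0,0],[0,0,0,0,0,0],[0,0,0,0,0,0]]], fingers=1)

```text
clock: 6.45
tool_pos: [0.4352, -0.3389, 0.0071]
orientation: [180.0, 0.0, -23.3]
force: [-0.1, 0.3, 0.9]
opening: 0.0555
gripper_force: 0.0
```

>>> send_rows(plan=[[[0,0,0.3,0,0,0],[0,0,0.6,0,0,0],[0,0,0.9,0,0,0],[0,0,1.2,0,0,0],[0,0,1.5,0,0,0],[0,0,1.5,0,0,0],[0,0,1.5,0,0,0]]])

```text
clock: 7.03
tool_pos: [0.435, -0.3388, -0.0083]
orientation: [180.0, 0.0, -23.3]
force: [0.0, -0.8, -0.5]
opening: 0.0876
gripper_force: 0.0
```

```bash
python3 grab.py w9
python3 - <<'E'
from h import *
import pickle
np.set_printoptions(precision=4,suppress=True)
s=pickle.load(open('w9.pkl','rb'));o=ctrl.get_obs();p=o['tool_pos'];print(o['opening'],o['force'])
hsv=cv2.cvtColor(s['img'],cv2.COLOR_RGB2HSV)[100:232,260:390]
m=cv2.inRange(hsv,(0,0,100),(179,40,255));c=max(cv2.findContours(m,0,1)[0],key=cv2.contourArea);x,y,w,h=cv2.boundingRect(c)
print('flange bbox',x+260,y+100,w,h)
e=cv2.fitEllipse(cv2.convexHull(c));print(e,plane(s,e[0][0]+260,e[0][1]+100,.005),p)
s=snap('side');Rm=R.from_euler('xyz',o['orientation'],degrees=True).as_matrix();op=o['opening']
for sg,off in((1,.004),(-1,.006),(-1,.012)):
    print(sg,off,[(int(h*1000),tuple(int(x) for x in s['img'][int(round(v)),int(round(u))])) for h in np.arange(.010,.060,.005) for u,v in [proj(s,p+sg*Rm[:,1]*(op/2+off)-Rm[:,2]*h)]])
E
```

```text
7.0833 [ 0.4352 -0.3389 -0.0081] [ 1.800e+02  2.000e-02 -2.331e+01]
0.0873969474833292 [0.3677 0.0199 0.1381]
flange bbox 277 183 96 49
((64.33441162109375, 127.03488159179688), (88.9313735961914, 94.86763000488281), 87.54257202148438) [ 0.4366 -0.3393  0.005 ] [ 0.4352 -0.3389 -0.0081]
1 0.004 [(10, (187, 143, 105)), (15, (188, 145, 107)), (19, (191, 147, 106)), (24, (172, 132, 96)), (30, (153, 133, 120)), (34, (168, 166, 157)), (39, (160, 157, 144)), (45, (155, 151, 141)), (49, (154, 150, 139)), (54, (149, 145, 135))]
-1 0.006 [(10, (181, 136, 97)), (15, (189, 145, 103)), (19, (191, 149, 110)), (24, (184, 139, 102)), (30, (194, 147, 110)), (34, (190, 148, 108)), (39, (42, 36, 34)), (45, (49, 42, 41)), (49, (53, 42, 41)), (54, (53, 46, 44))]
-1 0.012 [(10, (187, 144, 103)), (15, (186, 143, 105)), (19, (195, 151, 109)), (24, (192, 143, 104)), (30, (163, 126, 94)), (34, (49, 45, 44)), (39, (57, 53, 52)), (45, (49, 41, 39)), (49, (50, 44, 44)), (54, (54, 48, 48))]
```

The TCP is at −8 mm with no contact, so the tips really are well above it. I keep going down and close at a tip height of about 8 mm.

>>> send_rows(plan=[[[0.05,0,0.4,0,0,0],[0.1,0,0.8,0,0,0],[0.1,0,1.2,0,0,0],[0.1,0,1.6,0,0,0],[0.1,0,1.9,0,0,0],[0.1,0,2.1,0,0,0],[0.1,0,2.1,0,0,0],[0.1,0,2.1,0,0,0]]])

```text
clock: 7.8
tool_pos: [0.4361, -0.3393, -0.0291]
orientation: [180.0, 0.0, -23.3]
force: [0.7, -0.2, 0.3]
opening: 0.0876
gripper_force: 0.0
```

>>> send_rows(plan=[[[0,0,0,0,0,0],[0,0,0,0,0,0],[0,0,0,0,0,0],[0,0,0,0,0,0],[0,0,0,0,0,0],[0,0,0,0,0,0],[0,0,0,0,0,0],[0,0,0,0,0,0]]], fingers=0.2)

```text
clock: 8.47
tool_pos: [0.4362, -0.3393, -0.0289]
orientation: [180.0, -0.0, -23.3]
force: [0.6, -0.2, 0.7]
opening: 0.0397
gripper_force: 28.7
```

>>> send_rows(plan=[[[0,0,0,0,0,0],[0,0,0,0,0,0]]])

```text
clock: 8.63
tool_pos: [0.4362, -0.3392, -0.0289]
orientation: [-180.0, -0.0, -23.3]
force: [-0.2, -0.5, -0.5]
opening: 0.0392
gripper_force: 30.0
```

>>> send_rows(plan=[[[0,0,-0.5,0,0,0],[0,0,-2,0,0,0],[0,0,-5,0,0,0],[0,0,-8,0,0,0],[0,0,-11,0,0,0],[0,0,-14,0,0,0],[0,0,-15,0,0,0],[0,0,-15,0,0,0]]])

```text
clock: 9.3
tool_pos: [0.4381, -0.3402, 0.1249]
orientation: [180.0, -0.4, -23.3]
force: [0.0, 0.2, -0.5]
opening: 0.0391
gripper_force: 30.0
```

```bash
python3 grab.py w10
cat > hand.py <<'E'
from h import *
import pickle,sys
np.set_printoptions(precision=4,suppress=True)
s=pickle.load(open(sys.argv[1]+'.pkl','rb'));o=ctrl.get_obs();p=o['tool_pos'];print(p,o['opening'],o['gripper_force'],o['force'])
Rm=R.from_euler('xyz',o['orientation'],degrees=True).as_matrix()
m=cv2.inRange(cv2.cvtColor(s['img'],cv2.COLOR_RGB2HSV)[150:262,250:400],(0,0,90),(179,45,255));c=max(cv2.findContours(m,0,1)[0],key=cv2.contourArea)
print(cv2.boundingRect(c),[250,150])
pts=c[:,0,:]+[250,150];zf=p[2]+.0289+.005
# flange top front arc: pixels above row of fingers
ys=pts[pts[:,1]<228]; w=np.array([plane(s,u,v,zf) for u,v in ys])
l=(w-p)@Rm; 
A=np.c_[2*l[:,:2],np.ones(len(l))];sol=np.linalg.lstsq(A,(l[:,:2]**2).sum(1),rcond=None)[0];print('centre in tool',sol[:2],'r',np.sqrt(sol[2]+sol[:2]@sol[:2]),len(l))
E
python3 hand.py w10
```

```text
9.35 [ 0.437  -0.3395  0.1227] [-179.98   -0.19  -23.31]
[ 0.437  -0.3395  0.1227] 0.03963358742671357 29.94998410809785 [ 0.0999 -0.1205 -0.9833]
(0, 45, 150, 67) [250, 150]
centre in tool [-0.0003 -0.0006] r 0.02920731104757272 110
```

The ring is held centred in the hand, offset under 1 mm. Next I carry it over the shaft.

>>> send_rows(plan=[[[-0.6,-1.5,0,0,0,0],[-1.8,-4.6,0,0,0,0],[-3.2,-8.3,0,0,0,0],[-4.6,-12,0,0,0,0],[-6,-15.6,0,0,0,0],[-7.4,-19.2,0,0,0,0],[-8.8,-22.8,0,0,0,0],[-9.5,-24.6,0,0,0,0]]])

```text
clock: 10.02
tool_pos: [0.4452, -0.073, 0.12]
orientation: [180.0, 0.1, -23.2]
force: [-0.4, 0.1, -0.1]
opening: 0.0391
gripper_force: 29.9
```

>>> send_rows(plan=[[[-0.4,-1,0,0,0,0],[-0.4,-1,0,0,0,0],[-0.4,-1,0,0,0,0],[-0.4,-1,0,0,0,0]]])

```text
clock: 10.35
tool_pos: [0.4459, -0.0654, 0.1203]
orientation: [179.9, 0.1, -23.3]
force: [-0.0, -1.7, -0.4]
opening: 0.0397
gripper_force: 30.0
```

```bash
python3 grab.py w11; python3 hand.py w11
python3 - <<'E'
from h import *
import pickle
s=pickle.load(open('w11.pkl','rb'))
for p in ([.447,-.0645,.121],[.447,-.0645,.09]):print(proj(s,p))
E
```

```text
10.4 [ 0.446  -0.0657  0.1205] [ 1.7995e+02  6.0000e-02 -2.3350e+01]
[ 0.446  -0.0657  0.1205] 0.039431922684622665 29.95007508667186 [-0.107   0.006  -0.2357]
(0, 16, 150, 96) [250, 150]
centre in tool [0.0162 0.0017] r 0.02345498184660251 332
[322.53933267 220.87453428]
[322.61844695 205.19891215]
```

>>> send_rows(plan=[[[0.06,-0.1,0.5,0,0,0],[0.06,-0.1,1.5,0,0,0],[0.06,-0.1,2.5,0,0,0],[0.06,-0.1,3.5,0,0,0],[0.06,-0.1,4.3,0,0,0],[0.06,-0.1,4.8,0,0,0],[0.06,-0.1,4.8,0,0,0],[0.06,-0.1,4.8,0,0,0]]])

```text
clock: 11.07
tool_pos: [0.4474, -0.0646, 0.0729]
orientation: [180.0, 0.0, -23.3]
force: [0.2, 0.1, -1.0]
opening: 0.0393
gripper_force: 30.0
```

>>> send_rows(plan=[[[0,0,0.2,0,0,0],[0,0,0.4,0,0,0],[0,0,0.6,0,0,0],[0,0,0.8,0,0,0],[0,0,0.9,0,0,0],[0,0,0.9,0,0,0]]])

```text
clock: 11.57
tool_pos: [0.4473, -0.0643, 0.0638]
orientation: [180.0, 0.0, -23.3]
force: [-0.9, -0.0, -0.2]
opening: 0.0392
gripper_force: 30.0
```

>>> send_rows(plan=[[[0,0,0.1,0,0,0],[0,0,0.2,0,0,0],[0,0,0.3,0,0,0],[0,0,0.4,0,0,0],[0,0,0.4,0,0,0]]])

```text
clock: 11.98
tool_pos: [0.4474, -0.0643, 0.0599]
orientation: [180.0, 0.0, -23.3]
force: [0.2, 0.5, -0.5]
opening: 0.0393
gripper_force: 30.0
```

>>> send_rows(plan=[[[0,0,0.1,0,0,0],[0,0,0.2,0,0,0],[0,0,0.3,0,0,0],[0,0,0.3,0,0,0]]])

```text
clock: 12.32
tool_pos: [0.4475, -0.0643, 0.0569]
orientation: [180.0, 0.0, -23.3]
force: [0.1, 0.5, -0.3]
opening: 0.0398
gripper_force: 30.0
```

The ring's underside is at about 86 mm with no contact force, so it is inside the recess. I lower the last millimetre and let go.

>>> send_rows(plan=[[[0,0,0.05,0,0,0],[0,0,0.1,0,0,0],[0,0,0.1,0,0,0]]])

```text
clock: 12.57
tool_pos: [0.4475, -0.0643, 0.0561]
orientation: [180.0, -0.0, -23.3]
force: [0.1, -0.7, 0.4]
opening: 0.0395
gripper_force: 30.0
```

>>> send_rows(plan=[[[0,0,0,0,0,0],[0,0,0,0,0,0],[0,0,0,0,0,0],[0,0,0,0,0,0],[0,0,0,0,0,0]]], fingers=0.75)

```text
clock: 12.98
tool_pos: [0.4474, -0.0643, 0.0561]
orientation: [-180.0, 0.0, -23.3]
force: [-0.3, 0.2, 0.1]
opening: 0.0642
gripper_force: 0.0
```

>>> send_rows(plan=[[[0,0,-0.5,0,0,0],[0,0,-2,0,0,0],[0,0,-5,0,0,0],[0,0,-9,0,0,0],[0,0,-13,0,0,0],[0,0,-17,0,0,0],[0,0,-17,0,0,0],[0,0,-17,0,0,0]]])

```text
clock: 13.65
tool_pos: [0.4489, -0.064, 0.229]
orientation: [-179.8, -0.3, -23.3]
force: [0.8, -0.3, -0.9]
opening: 0.0654
gripper_force: 0.0
```

```bash
python3 grab.py w12
python3 - <<'E'
from h import *
import pickle
np.set_printoptions(precision=4,suppress=True)
s=pickle.load(open('w12.pkl','rb'));o=ctrl.get_obs()
u,v=proj(s,[.447,-.0645,.09]);print(u,v)
u0,v0=int(u-60),int(v-60)
m=cv2.inRange(cv2.cvtColor(s['img'],cv2.COLOR_RGB2HSV)[v0:v0+100,u0:u0+120],(0,0,75),(179,50,255))
m[v0*0+max(0,230-v0):]=0
cs,hi=cv2.findContours(m,cv2.RETR_CCOMP,1)
for c,k in zip(cs,hi[0]):
    if cv2.contourArea(c)>25: e=cv2.fitEllipse(cv2.convexHull(c));print(k[3],cv2.contourArea(c),np.array(e[0])+[u0,v0],e[1],e[2],'z.09',plane(s,e[0][0]+u0,e[0][1]+v0,.09),'z.101',plane(s,e[0][0]+u0,e[0][1]+v0,.101))
print('expected flange axes px', [np.linalg.norm(proj(s,[.447-.03,-.0645,z])-proj(s,[.447+.03,-.0645,z])) for z in(.09,.095,.1)],[np.linalg.norm(proj(s,[.447,-.0645-.03,z])-proj(s,[.447,-.0645+.03,z])) for z in(.09,.095,.1)])
cv2.imwrite('pics/c12.png',cv2.resize(s['img'][v0:v0+120,u0:u0+120],None,fx=5,fy=5,interpolation=2)[:,:,::-1])
E
```

```text
13.7 [ 0.4476 -0.0641  0.227 ] [-1.799e+02 -9.000e-02 -2.332e+01]
325.72531782548435 174.23169608072016
-1 4381.0 [345.9063 173.4805] (81.49369812011719, 103.88895416259766) 58.99014663696289 z.09 [ 0.4393 -0.0845  0.09  ] z.101 [ 0.4419 -0.0849  0.101 ]
12 175.0 [318.4628 176.7164] (14.436643600463867, 24.004213333129883) 169.20455932617188 z.09 [ 0.4476 -0.0563  0.09  ] z.101 [ 0.45   -0.0576  0.101 ]
12 173.5 [328.1547 175.1811] (21.038217544555664, 23.818944931030273) 146.26010131835938 z.09 [ 0.445  -0.0665  0.09  ] z.101 [ 0.4475 -0.0674  0.101 ]
-1 150.0 [284.4708 124.9939] (4.861627101898193, 70.89387512207031) 55.81106185913086 z.09 [ 0.511  -0.0462  0.09  ] z.101 [ 0.5113 -0.0478  0.101 ]
expected flange axes px [np.float64(55.12625630466501), np.float64(55.85262093031697), np.float64(56.59831914603881)] [np.float64(56.14107891349535), np.float64(56.91987756810246), np.float64(57.72059561501412)]
```

Run:
```python
from h import *
import pickle
np.set_printoptions(precision=4,suppress=True)
s=pickle.load(open('w12.pkl','rb'))
u0,v0=276,124
for th in(110,140,170):
    m=cv2.inRange(cv2.cvtColor(s['img'],cv2.COLOR_RGB2HSV)[v0:v0+106,u0:u0+100],(0,0,th),(179,60,255))
    cs,hi=cv2.findContours(m,0,1)
    for c in cs:
        if cv2.contourArea(c)>60: 
            e=cv2.fitEllipse(cv2.convexHull(c));print(th,cv2.contourArea(c),np.array(cv2.boundingRect(c))+[u0,v0,0,0],np.array(e[0])+[u0,v0],e[1],plane(s,e[0][0]+u0,e[0][1]+v0,.09))
```

```text
110 2305.0 [298 147  56  55] [324.9332 174.4023] (54.44229507446289, 55.42032241821289) [ 0.4472 -0.0637  0.09  ]
140 2268.5 [298 148  55  54] [324.8492 174.3831] (53.902015686035156, 55.119937896728516) [ 0.4472 -0.0636  0.09  ]
170 2240.5 [298 148  55  54] [324.9548 174.3973] (53.5119514465332, 54.79795455932617) [ 0.4472 -0.0637  0.09  ]
```

The ring lies centred at (0.4472, −0.0637). It is round, and its size (54 to 55 px) matches its flange being level with the plate, so it is home. Next is the knob, at (0.4476, 0.3296), yaw −12.8°.

>>> send_rows(plan=[[[-1,-2.4,0,0,0,-2],[-2.5,-6,0,0,0,-4],[-4.1,-9.6,0,0,0,-6],[-5.7,-13.2,0,0,0,-8],[-7.3,-17,0,0,0,-10.5],[-8.9,-20.7,0,0,0,-10.5],[-10.5,-24.4,0,0,0,-10.5],[-12.1,-28,0,0,0,-10.5]]], fingers=1)

```text
clock: 14.37
tool_pos: [0.446, 0.2422, 0.2247]
orientation: [179.9, 0.1, -12.8]
force: [1.2, -0.4, 0.5]
opening: 0.0878
gripper_force: 0.0
```

Run:
```python
from h import *
o=ctrl.get_obs();Rm=R.from_euler('xyz',o['orientation'],degrees=True).as_matrix()
print(o['tool_pos'],o['orientation'],(np.array([.4476,.3296,.10])-o['tool_pos'])@Rm*100)
```

```text
[0.44595027 0.24222492 0.22473234] [ 1.79882745e+02  7.66266675e-02 -1.27881622e+01] [-1.75645766 -8.58280417 12.45805547]
```

>>> send_rows(plan=[[[-0.7,-3.5,2,0,0,0],[-1.4,-7,5,0,0,0],[-1.75,-8.6,8,0,0,0],[-1.75,-8.6,11,0,0,0],[-1.75,-8.6,12.5,0,0,0],[-1.75,-8.6,12.5,0,0,0],[-1.75,-8.6,12.5,0,0,0],[-1.75,-8.6,12.5,0,0,0]]])

```text
clock: 15.03
tool_pos: [0.4496, 0.3286, 0.1018]
orientation: [-180.0, -0.0, -12.8]
force: [0.9, -0.4, 0.0]
opening: 0.0879
gripper_force: 0.0
```

```bash
python3 grab.py w13
python3 - <<'E'
from h import *
import pickle
np.set_printoptions(precision=4,suppress=True)
s=pickle.load(open('w13.pkl','rb'));o=ctrl.get_obs();Rm=R.from_euler('xyz',o['orientation'],degrees=True).as_matrix()
print((np.array([.4476,.3296,-.016])-o['tool_pos'])@Rm*100)
u,v=proj(s,[.4573,.3274,.037]);print(u,v);u0,v0=int(u-25),int(v-25)
m=cv2.inRange(s['img'][v0:v0+50,u0:u0+50].min(2),140,255)
for c in cv2.findContours(m,0,1)[0]:
    if cv2.contourArea(c)>8:
        vx,vy,x,y=cv2.fitLine(c,2,0,.01,.01).ravel();pr=(c[:,0,:]-[x,y])@[vx,vy]
        E=[plane(s,u0+x+t*vx,v0+y+t*vy,.037) for t in(pr.max(),pr.min())];d=max(E,key=lambda q:q[0])-min(E,key=lambda q:q[0]);print(cv2.contourArea(c),E,np.linalg.norm(d),np.degrees(np.arctan2(d[1],d[0])))
E
```

```text
15.0833 [0.4498 0.3288 0.1023] [-1.7991e+02 -6.0000e-02 -1.2810e+01]
[-0.2449 -0.0062 11.8339]
323.5747276149216 183.83424171783327
22.0 [array([0.4664, 0.3253, 0.037 ]), array([0.4495, 0.3294, 0.037 ])] 0.017352012077420976 -13.460268583782316
```

>>> send_rows(plan=[[[-0.25,0,1,0,0,0],[-0.25,0,3,0,0,0],[-0.25,0,5.5,0,0,0],[-0.25,0,8,0,0,0],[-0.25,0,9.5,0,0,0],[-0.25,0,10.5,0,0,0],[-0.25,0,11.4,0,0,0],[-0.25,0,11.4,0,0,0]]])

```text
clock: 15.75
tool_pos: [0.4464, 0.3285, -0.0139]
orientation: [179.9, 0.0, -12.8]
force: [0.2, -0.5, 0.1]
opening: 0.0876
gripper_force: 0.0
```

>>> send_rows(plan=[[[0,0,0.1,0,0,0],[0,0,0.2,0,0,0],[0,0,0.3,0,0,0],[0,0,0.3,0,0,0]]])

```text
clock: 16.08
tool_pos: [0.447, 0.3294, -0.0153]
orientation: [-179.9, -0.0, -12.8]
force: [-0.3, 0.3, 0.4]
opening: 0.0878
gripper_force: 0.0
```

Now I close on the bar.

>>> send_rows(plan=[[[0,0,0,0,0,0],[0,0,0,0,0,0],[0,0,0,0,0,0],[0,0,0,0,0,0],[0,0,0,0,0,0],[0,0,0,0,0,0],[0,0,0,0,0,0],[0,0,0,0,0,0]]], fingers=0)

```text
clock: 16.75
tool_pos: [0.4467, 0.329, -0.016]
orientation: [180.0, 0.0, -12.8]
force: [-0.7, -0.4, -0.3]
opening: 0.04
gripper_force: 0.0
```

>>> send_rows(plan=[[[0,0,0,0,0,0],[0,0,0,0,0,0],[0,0,0,0,0,0],[0,0,0,0,0,0],[0,0,0,0,0,0],[0,0,0,0,0,0]]])

```text
clock: 17.25
tool_pos: [0.4467, 0.3291, -0.0159]
orientation: [-180.0, -0.0, -12.8]
force: [0.1, -0.9, 0.6]
opening: 0.0129
gripper_force: 30.0
```

>>> send_rows(plan=[[[0,0,-0.5,0,0,0],[0,0,-2,0,0,0],[0,0,-5,0,0,0],[0,0,-8,0,0,0],[0,0,-11,0,0,0],[0,0,-14,0,0,0],[0,0,-14.8,0,0,0],[0,0,-14.8,0,0,0]]])

```text
clock: 17.92
tool_pos: [0.4479, 0.3305, 0.1356]
orientation: [-179.7, -0.1, -12.8]
force: [0.9, -0.0, -0.9]
opening: 0.0129
gripper_force: 30.0
```

>>> send_rows(plan=[[[0.5,2,0,0,0,-1],[1.2,5.3,0,0,0,-2],[2,8.8,0,0,0,-3],[2.8,12.3,0,0,0,-4],[3.6,15.8,0,0,0,-5],[4.4,19.3,0,0,0,-6],[5.2,22.8,0,0,0,-7],[6,26.3,0,0,0,-8]]])

```text
clock: 18.58
tool_pos: [0.4457, 0.0574, 0.1312]
orientation: [180.0, 0.1, -4.7]
force: [1.0, 0.1, -0.7]
opening: 0.0129
gripper_force: 30.0
```

>>> send_rows(plan=[[[-0.2,3.5,0,0,0,-0.7],[0,7,0,0,0,-0.7],[0,9.5,0,0,0,-0.7],[0,11,0,0,0,-0.7],[0,11,0,0,0,-0.7],[0,11,0,0,0,-0.7],[0,11,0,0,0,-0.7]]])

```text
clock: 19.17
tool_pos: [0.4373, -0.0503, 0.1315]
orientation: [180.0, 0.1, -4.1]
force: [-0.0, 0.0, -0.5]
opening: 0.0123
gripper_force: 30.0
```

```bash
python3 grab.py w14
python3 - <<'E'
from h import *
import pickle
np.set_printoptions(precision=4,suppress=True)
s=pickle.load(open('w14.pkl','rb'));o=ctrl.get_obs();p=o['tool_pos'];Rm=R.from_euler('xyz',o['orientation'],degrees=True).as_matrix()
print('to shaft',(np.array([.4468,-.0644,p[2]])-p)@Rm*100,o['opening'],o['gripper_force'])
# white line on bar top, z = tcp+.0159+.037
z=p[2]+.0159+.037;q=p+Rm@[.011,0,0];q[2]=z;u,v=proj(s,q);print(u,v);u0,v0=int(u-22),int(v-22)
m=cv2.inRange(s['img'][v0:v0+44,u0:u0+44].min(2),150,255)
for c in cv2.findContours(m,0,1)[0]:
    if cv2.contourArea(c)>5:
        r=cv2.boundingRect(c);vx,vy,x,y=cv2.fitLine(c,2,0,.01,.01).ravel();pr=(c[:,0,:]-[x,y])@[vx,vy]
        print(r,cv2.contourArea(c),[((plane(s,u0+x+t*vx,v0+y+t*vy,z)-p)@Rm)*1000 for t in(pr.max(),pr.min())])
cv2.imwrite('pics/c14.png',cv2.resize(s['img'][100:300,220:430],None,fx=3,fy=3,interpolation=2)[:,:,::-1])
E
```

```text
19.2167 [ 0.4375 -0.0499  0.1316] [ 1.7999e+02  4.0000e-02 -4.0900e+00]
to shaft [ 1.0317  1.3759 -0.0006] 0.013070124814207065 29.99663919210434
324.1111451497702 241.39525862713958
(0, 15, 2, 12) 7.5 [array([ 14.9208, -10.3947, -52.9123]), array([  9.0424, -10.8191, -52.9081])]
(19, 5, 6, 34) 165.0 [array([  2.4741,  -0.3037, -52.9019]), array([ 20.1176,  -0.2778, -52.9148])]
```

>>> send_rows(plan=[[[0.4,0.6,0,0,0,0],[0.99,1.38,0.5,0,0,0],[0.99,1.38,1,0,0,0],[0.99,1.38,1.5,0,0,0],[0.99,1.38,2,0,0,0],[0.99,1.38,2.2,0,0,0],[0.99,1.38,2.2,0,0,0],[0.99,1.38,2.2,0,0,0]]])

```text
clock: 19.88
tool_pos: [0.4465, -0.0648, 0.1099]
orientation: [180.0, 0.0, -4.1]
force: [-0.5, -0.7, -0.2]
opening: 0.0127
gripper_force: 30.0
```

Run:
```python
from h import *
o=ctrl.get_obs();p=o['tool_pos'];Rm=R.from_euler('xyz',o['orientation'],degrees=True).as_matrix()
print(p,o['orientation'],'corr cm',(np.array([.4464,-.0644,p[2]])-p)@Rm*100)
```

```text
[ 0.44647728 -0.06476736  0.1099442 ] [ 1.79990246e+02  1.81588235e-02 -4.09608773e+00] corr cm [-1.03326084e-02 -3.60901073e-02 -2.86914961e-06]
```

Well aligned. Next I lower in millimetre steps.

>>> send_rows(plan=[[[0,-0.03,0.2,0,0,0],[0,-0.03,0.4,0,0,0],[0,-0.03,0.6,0,0,0],[0,-0.03,0.7,0,0,0],[0,-0.03,0.7,0,0,0]]])

```text
clock: 20.3
tool_pos: [0.4464, -0.0646, 0.103]
orientation: [180.0, 0.0, -4.1]
force: [-1.5, 0.1, 1.0]
opening: 0.0128
gripper_force: 30.0
```

>>> send_rows(plan=[[[0,0,0.1,0,0,0],[0,0,0.2,0,0,0],[0,0,0.3,0,0,0],[0,0,0.3,0,0,0]]])

```text
clock: 20.63
tool_pos: [0.4466, -0.0646, 0.1001]
orientation: [180.0, 0.0, -4.1]
force: [-2.6, -1.3, 4.2]
opening: 0.0125
gripper_force: 30.0
```

>>> send_rows(plan=[[[-0.03,0.01,0,0,0,0],[-0.05,0.02,0.1,0,0,0],[-0.05,0.02,0.2,0,0,0],[-0.05,0.02,0.2,0,0,0]]])

```text
clock: 20.97
tool_pos: [0.4457, -0.0647, 0.0975]
orientation: [180.0, 0.0, -4.1]
force: [-1.9, -1.1, -1.3]
opening: 0.0127
gripper_force: 30.0
```

>>> send_rows(plan=[[[-0.03,0.02,0.1,0,0,0],[-0.04,0.03,0.2,0,0,0],[-0.04,0.03,0.3,0,0,0],[-0.04,0.03,0.4,0,0,0],[-0.04,0.03,0.4,0,0,0]]])

```text
clock: 21.38
tool_pos: [0.4456, -0.0649, 0.0938]
orientation: [-180.0, 0.0, -4.1]
force: [-0.8, 0.2, -0.0]
opening: 0.0129
gripper_force: 30.0
```

>>> send_rows(plan=[[[0,0,0.1,0,0,0],[0,0,0.2,0,0,0],[0,0,0.3,0,0,0],[0,0,0.3,0,0,0]]])

```text
clock: 21.72
tool_pos: [0.4456, -0.0649, 0.0908]
orientation: [180.0, 0.0, -4.1]
force: [-1.0, 0.0, -0.5]
opening: 0.0129
gripper_force: 30.0
```

>>> send_rows(plan=[[[0,0,0.1,0,0,0],[0,0,0.2,0,0,0],[0,0,0.2,0,0,0],[0,0,0.2,0,0,0]]])

```text
clock: 22.05
tool_pos: [0.4458, -0.065, 0.0892]
orientation: [180.0, -0.0, -4.1]
force: [-2.7, 1.4, 3.1]
opening: 0.0126
gripper_force: 30.0
```

>>> send_rows(plan=[[[0,0,0.1,0,0,0],[0,0,0.2,0,0,0],[0,0,0.2,0,0,0],[0,0,0.2,0,0,0]]])

```text
clock: 22.38
tool_pos: [0.4458, -0.065, 0.0872]
orientation: [180.0, -0.0, -4.1]
force: [-2.4, 0.9, 5.4]
opening: 0.0127
gripper_force: 30.0
```

The spring is taking load: 3.1 N, then 5.4 N. I press on to the stop.

>>> send_rows(plan=[[[0,0,0.1,0,0,0],[0,0,0.15,0,0,0],[0,0,0.2,0,0,0],[0,0,0.2,0,0,0]]])

```text
clock: 22.72
tool_pos: [0.446, -0.065, 0.0858]
orientation: [180.0, -0.0, -4.1]
force: [-5.8, 0.8, 12.2]
opening: 0.0128
gripper_force: 30.0
```

This is the hard stop: 12 N, 4.3 mm below the first contact height. I hold here for over 3 s.

>>> send_rows(plan=[[[0,0,0,0,0,0],[0,0,0,0,0,0],[0,0,0,0,0,0],[0,0,0,0,0,0],[0,0,0,0,0,0],[0,0,0,0,0,0],[0,0,0,0,0,0],[0,0,0,0,0,0]]])

```text
clock: 23.38
tool_pos: [0.446, -0.065, 0.0858]
orientation: [180.0, -0.0, -4.1]
force: [-5.0, 1.6, 11.8]
opening: 0.0124
gripper_force: 30.0
```

>>> send_rows(plan=[[[0,0,0,0,0,0],[0,0,0,0,0,0],[0,0,0,0,0,0],[0,0,0,0,0,0],[0,0,0,0,0,0],[0,0,0,0,0,0],[0,0,0,0,0,0],[0,0,0,0,0,0]]])

```text
clock: 24.05
tool_pos: [0.446, -0.065, 0.0858]
orientation: [180.0, -0.0, -4.1]
force: [-4.8, 0.6, 11.4]
opening: 0.0127
gripper_force: 30.0
```

>>> send_rows(plan=[[[0,0,0,0,0,0],[0,0,0,0,0,0],[0,0,0,0,0,0],[0,0,0,0,0,0],[0,0,0,0,0,0],[0,0,0,0,0,0],[0,0,0,0,0,0],[0,0,0,0,0,0]]])

```text
clock: 24.72
tool_pos: [0.4459, -0.065, 0.0858]
orientation: [180.0, -0.0, -4.1]
force: [-5.3, 1.1, 10.5]
opening: 0.0128
gripper_force: 30.0
```

>>> send_rows(plan=[[[0,0,0,0,0,0],[0,0,0,0,0,0],[0,0,0,0,0,0],[0,0,0,0,0,0],[0,0,0,0,0,0],[0,0,0,0,0,0],[0,0,0,0,0,0],[0,0,0,0,0,0]]])

```text
clock: 25.38
tool_pos: [0.446, -0.065, 0.0858]
orientation: [180.0, -0.0, -4.1]
force: [-4.7, 1.5, 12.4]
opening: 0.0126
gripper_force: 30.0
```

>>> send_rows(plan=[[[0,0,0,0,0,0],[0,0,0,0,0,0],[0,0,0,0,0,0],[0,0,0,0,0,0],[0,0,0,0,0,0],[0,0,0,0,0,0],[0,0,0,0,0,0],[0,0,0,0,0,0]]])

```text
clock: 26.05
tool_pos: [0.446, -0.065, 0.0858]
orientation: [180.0, -0.0, -4.1]
force: [-4.9, 0.3, 12.4]
opening: 0.0127
gripper_force: 30.0
```

>>> send_rows(plan=[[[0,0,0,0,0,0],[0,0,0,0,0,0],[0,0,0,0,0,0],[0,0,0,0,0,0],[0,0,0,0,0,0],[0,0,0,0,0,0],[0,0,0,0,0,0],[0,0,0,0,0,0]]])

```text
clock: 26.72
tool_pos: [0.446, -0.065, 0.0858]
orientation: [180.0, -0.0, -4.1]
force: [-5.0, 0.6, 11.9]
opening: 0.0127
gripper_force: 30.0
```

Run:
```python
from h import *
w=snap('wrist');s=snap('side')
o=np.zeros((600,800,3),np.uint8)
o[:,:400]=cv2.resize(w['img'][140:290,270:370],(400,600),interpolation=2)
o[:400,400:]=cv2.resize(s['img'][150:250,315:415],(400,400),interpolation=2)
cv2.imwrite('pics/end.png',o[:,:,::-1])
q=ctrl.get_obs();p=q['tool_pos'];Rm=R.from_euler('xyz',q['orientation'],degrees=True).as_matrix()
# knob in hand: top line at z=p+.0529
z=p[2]+.0529;c=p+Rm@[.011,0,0];c[2]=z;u,v=proj(w,c);u0,v0=int(u-15),int(v-22)
m=cv2.inRange(w['img'][v0:v0+44,u0:u0+30].min(2),150,255);x=cv2.findContours(m,0,1)[0];print([np.array(cv2.boundingRect(k))+[u0,v0,0,0] for k in x if cv2.contourArea(k)>20],q['force'],q['clock'])
```

```text
[array([321, 223,   6,  35])] [-4.0979982   1.32387581 12.4066347 ] 26.8167
```

View pics/end.png

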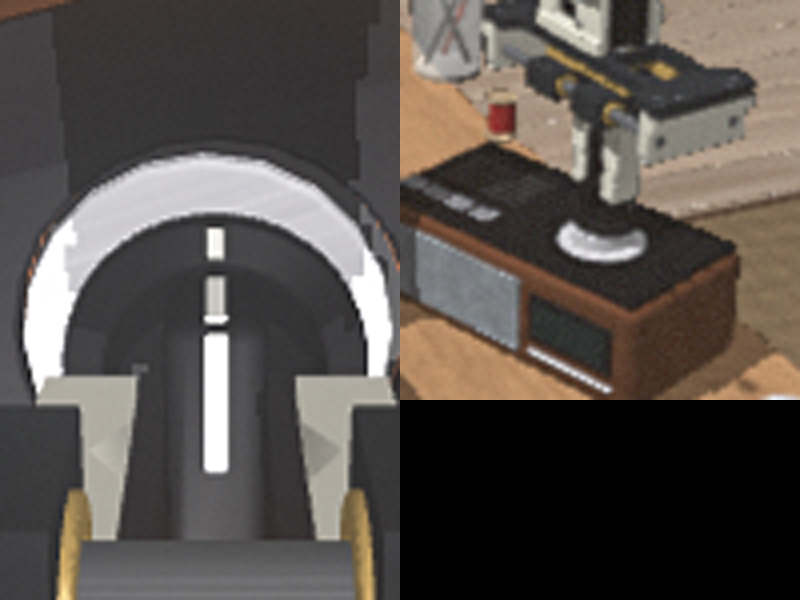

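The final picture shows the ring flat in the recess and the knob home over it. Its white line points away from the front at crop column 215, and it has not slipped in the grip (rows 223–258, as before insertion). I hand the job in.

```bash
python3 -c "
from plant import ctrl
print(ctrl.close_job())"
```

```text
the job is handed in; nothing more can be done
None
```

The trim ring is home in the recess, and the knob is fully on the shaft and was held at its hard stop for about 4 s. I handed the job in at about 27 s with the hand still pressing the knob down, at about 12 N.

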